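# Pass a measured cup out through the green parts-chute flap

### The job

The squat steel cup on the inspection stand has been measured and is good: with the fingertips, push it along the deck and out through the green flap so that it drops into the green tray behind, then draw the fingers back so that the flap falls shut. Only push the cup, never grip or lift it. Keep the red reject flap shut, and leave the tan bushing and the taller cup waiting on the deck where they are.

Things in the scene. Friction and masses are not known exactly. Their poses are not given: they have to be found in the camera images.
- cup_centre (a point): centre (half-way up, 13 mm above its underside) of the squat turned steel cup, bright grey, 38 mm across and 26 mm high, about 0.11 kg; stands mouth up on the deck, somewhere in its middle in front of the two chutes
- stand: fixed inspection stand: a bare-metal deck on four grey legs. Origin on the bench under the middle of the line of the two flaps; x = feed direction (away from the robot), y = left seen along it, z up. Deck top 100 mm above the bench, from x = -155 to +1 mm and y = -131 to +131 mm, with a grey rim 2 mm proud round the front and sides. Deck ends (edge of the drop) at x = +1 mm
- chute_green: fixed chute with green cheeks, flap and tray, on the deck, left or right of the red one. Origin on the deck top at the middle of the mouth, on the flap line; x = feed direction, y left, z up. Lane 48 mm wide between 4 mm thick walls, 16 mm high, from x = -52 mm to 0; in front they flare out to x = -70 mm (about 68 mm apart there)
- mouth_green (a point): same point: mouth of the green lane. Across it 38 mm above the deck runs a steel hinge pin (knuckles 8 mm thick, undersides 34 mm up), between green cheeks 46 mm high. Pushing until the fingers' front is just short of the pin takes the cup over the edge of the deck and it tips off; fingers tilted forward can also reach a little under the pin
- tray_green (a point): middle of the floor of the open green tray behind the mouth, 59 mm below the deck; inside it reaches from x = 7 to 90 mm and y = -36 to 36 mm of the chute, back wall 10 mm higher than the deck
- flap_green (a joint): green plastic flap, 44 mm wide, 35 mm long, 25 g, hung from the hinge pin; 0 = hanging shut, grows to 1.45 rad as its lower edge swings away along the feed direction; falls shut by itself within about a second, no latch or spring; it cannot swing toward the robot. A cup standing under it holds it open at about 1.2 rad
- chute_red: the same chute for rejects, with red flap, cheeks and tray, beside the green one (84 mm between lane centres); same frame and sizes
- flap_red (a joint): red flap, as the green one; stays shut
- bushing: small tan flanged bushing, 28 mm across, 18 mm high, origin at the middle of its underside; waits near one front corner of the deck; stays there
- tall_cup: the taller, narrower steel cup, 32 mm across, 34 mm high, origin at the middle of its underside; waits near the other front corner of the deck; stays there
- rod (a point): middle of a fixed upright black square rod, 28 mm thick, from the bench to 0.86 m high, left of the stand: an obstacle to go round on the robot's side. A press fixture also stands right of the middle near the robot (up to 185 mm high, at about x 0.30, y -0.18)

How it is judged:
By the outcome, as a careful person would: the job done as asked, in the order asked, and still so for the second after the job is handed in, with the robot touching nothing.
It also fails if it takes over 48 s, if anything falls off the work surface, if the arm or the gripper's body presses on something with over 40 N, if the wrist force passes 120 N, or if a joint passes its speed limit or range.

### The arm

A 7-joint arm with a two-finger parallel gripper is mounted at the origin on the work surface; the furniture and walls round the work are solid. World frame = base frame: x ahead of the robot, y to its left, z up, the work surface at z = 0. Lengths are in m, angles in rad, forces in N, time in s.
With the tool pointing down it reaches from about 0.4 to 0.875 m from the base axis. Payload 19.3 kg.
Tool frame: the origin (TCP) lies midway between the tips of the shut fingers; the grasp point (between the pads) lies 19 mm behind it; z points along the fingers, y is the direction in which the jaws open and shut (so a half turn about z gives the same grasp; the last joint's range is limited). The gripper opens to 85 mm and grips with 20 to 120 N. Pads are 22 mm wide; open, the fingers measure 114 mm over their backs; the gripper's body (76 mm by 85 mm) begins 54 mm behind the grasp point. The pads swing forward as they close: fully open they stand 13 mm farther back than shut.
Start: joints at [-1.202, 0.521, -0.036, 1.599, 0.021, 1.021, -0.113], TCP at [0.266, 0.566, 0.231] pointing down, gripper open.
Joint ranges: [-2.91, 2.91], [-0.3, 2.13], [-1.5, 1.42], [0.17, 2.43], [-1.26, 4.41], [0.16, 1.93], [-2.52, 2.52]. Speed limits (rad/s): [1.89, 1.89, 2.39, 2.39, 3.01, 3.01, 3.01].

### API

Orientations are given as [roll, pitch, yaw] about the fixed x, y, z axes, in that order (R = Rz(yaw) Ry(pitch) Rx(roll)).
In Python, from workcell import bot gives the robot as it stands.
- The arm moves only by the tool servo_tool, never from a script. Its argument "plan" is a list of rows, each a list of 5 numbers: the shift along the world's x, y, z in mm, then the turn about the world's z in rad, then the gripper's target within -1 to 1 (shut at 1, half-way at 0, fully open at -1). In form: [[tx, ty, tz, yaw, jaw], ...]. A call has exactly 10 rows; each row is the pose to reach, as a shift and turn from the pose commanded when the call began; what a row does not reach only later rows make up. A row lasts 1/12 s, in which the tool goes at most 41.7 mm and 7.16 degrees, less where a joint would pass 70% of its speed; a pose out of reach is approached as far as the arm can. A call with a gripper value outside its range is refused whole. The fingers move at their own pace and stop on an object; "squeeze" is the grip in N (left out, the last holds). Time passes only in rows, so rows that repeat a pose let the fingers close, or fill a call up. It gives the time, the measured TCP pose, the force and the opening at its end, in the units of the state.
- bot.observe(): the state, without advancing time (a new reading comes with each control period).
- bot.grab_frame(name): name is "side" or "top" or "wrist"; returns the picture (400x640x3 uint8, blue, green, red); there is no depth.
- bot.calibration(name): a dict with "fx", "fy", "cx", "cy" (pixels), "T" (4x4, takes a point from camera to world coordinates). Camera axes: x right, y down, z forward; pixel columns grow to the right and rows downward; lengths in m; the calibration is good to about 2 mm. A picture is of the moment at which its call begins: read the wrist's pose just before it. calibration takes no time and is no camera call; for the wrist camera it gives the pose at the moment of the call.
- bot.job_done(): hands the job in, once; it reports no verdict.
The state is a dict: "clock": time; "qpos": joint angles; "qd": joint speeds; "joint_efforts": joint torques, N m; "position": TCP position; "tool_rot": TCP orientation; "force": force on the tool from outside, world axes, zero at the start; "moment": the same for the moment, N m; "grip_width": finger opening in m.
Only numpy, scipy, OpenCV 4.12 (cv2) and the standard library are available. Lean on these libraries where they do the work, as an engineer would, in place of code of your own. Each camera call takes 0.05 s, during which the arm holds its last target.

## Working session

There is one attempt and no reset: what is moved stays moved. The work goes in short steps, Python scripts to look and compute and a tool call to move; the robot and the scene stay as the last step left them, time stands still between calls to the robot, and variables do not carry over. Pictures are saved under pics/ and viewed, and the job is handed in when it is done.

Besides the shell and the picture viewer there is one more tool, called as name([rows], argument=value, ...), one row to a line, values as JSON. servo_tool: Moves the arm, as the interface text tells. Its arguments: {"type":"object","properties":{"plan":{"type":"array","items":{"type":"array","items":{"type":"number"}}},"squeeze":{"type":"number"}},"required":["plan"]}

```bash
mkdir -p pics
python3 - <<'E'
from workcell import bot
import cv2
s=bot.observe();print({k:s[k] for k in('clock','position','tool_rot','force','grip_width')})
for n in('side','top','wrist'):
    c=bot.calibration(n);print(n,c)
    cv2.imwrite(f'pics/{n}0.png',bot.grab_frame(n))
E
```

```text
{'clock': 0.0, 'position': array([0.26542032, 0.56547614, 0.23073416]), 'tool_rot': array([-3.14047069e+00,  9.46120830e-05,  2.70276291e+00]), 'force': array([-0.25439681, -0.36375147,  0.67502064]), 'grip_width': 0.08525672515399452}
side {'fx': 374.8378313222606, 'fy': 374.8378313222606, 'cx': 320.6171071606166, 'cy': 199.30780526433978, 'T': array([[ 0.97136691, -0.12301316,  0.20325869,  0.2989758 ],
       [-0.23663376, -0.57738315,  0.7814302 , -0.73391739],
       [ 0.02123195, -0.80715331, -0.58995995,  0.84797118],
       [ 0.        ,  0.        ,  0.        ,  1.        ]])}
top {'fx': 517.7804909748605, 'fy': 517.7804909748605, 'cx': 316.795818684365, 'cy': 192.73457165689132, 'T': array([[ 0.0138242 , -0.98765654,  0.15602386,  0.30453536],
       [-0.99987859, -0.0125325 ,  0.00925958,  0.03658948],
       [-0.00718991, -0.15613293, -0.98770988,  1.44678443],
       [ 0.        ,  0.        ,  0.        ,  1.        ]])}
wrist {'fx': 283.25480150039215, 'fy': 283.25480150039215, 'cx': 321.4749430495278, 'cy': 196.91275256176837, 'T': array([[ 4.23428507e-01,  8.61981580e-01,  2.78740121e-01,
         1.94071339e-01],
       [ 9.05928997e-01, -4.02555797e-01, -1.31306826e-01,
         5.99583820e-01],
       [-9.75613365e-04,  3.08117812e-01, -9.51347708e-01,
         3.73498554e-01],
       [ 0.00000000e+00,  0.00000000e+00,  0.00000000e+00,
         1.00000000e+00]])}
```

View pics/side0.png

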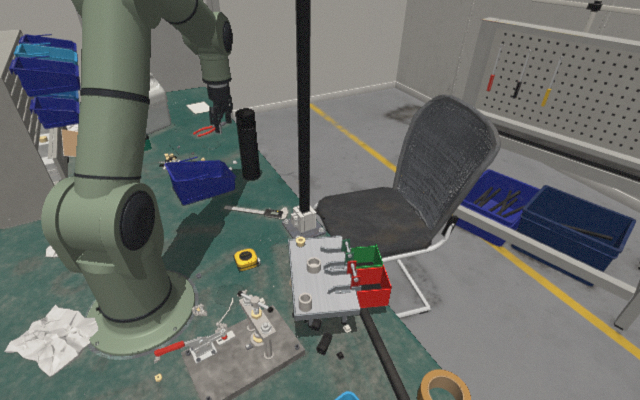

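View pics/top0.png

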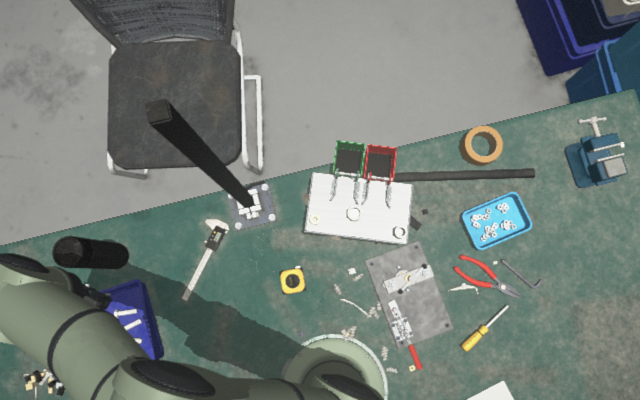

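View pics/wrist0.png

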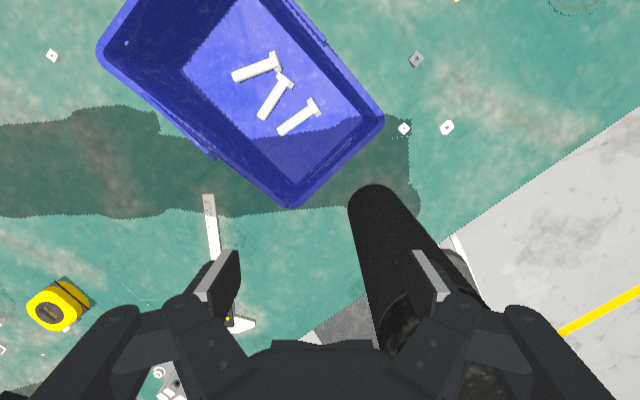

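The side view shows the deck at about (290–358, 237–313), with the green tray at (366,257) and the red at (372,288). In the top view the squat cup is at about (353,213), the bushing at (315,219) and the tall cup at (399,231). The green chute is left of the red one. Next I zoom in.

```bash
cat > h.py <<'E'
import numpy as np,cv2
from workcell import bot
def ray(c,u,v):
    d=c['T'][:3,:3]@np.array([(u-c['cx'])/c['fx'],(v-c['cy'])/c['fy'],1.]);return c['T'][:3,3],d/np.linalg.norm(d)
def plane(c,u,v,z):
    o,d=ray(c,u,v);return o+d*(z-o[2])/d[2]
def tri(c1,p1,c2,p2):
    A=[];b=[]
    for c,p in((c1,p1),(c2,p2)):
        o,d=ray(c,*p);P=np.eye(3)-np.outer(d,d);A.append(P);b.append(P@o)
    return np.linalg.lstsq(np.vstack(A),np.hstack(b),rcond=None)[0]
def proj(c,p):
    T=np.linalg.inv(c['T']);q=T[:3,:3]@np.array(p)+T[:3,3];return q[0]/q[2]*c['fx']+c['cx'],q[1]/q[2]*c['fy']+c['cy']
E
python3 - <<'E'
from h import *
t=cv2.imread('pics/top0.png');s=cv2.imread('pics/side0.png')
cv2.imwrite('pics/topz.png',cv2.resize(t[135:250,295:420],None,fx=5,fy=5,interpolation=cv2.INTER_CUBIC))
cv2.imwrite('pics/sidez.png',cv2.resize(s[225:325,280:400],None,fx=6,fy=6,interpolation=cv2.INTER_CUBIC))
c=bot.calibration('top')
for n,p,z in(('cup',(353,213),.126),('rodbase',(252,207),0),('rodtop',(160,113),.86),('bush',(315,219),.118),('tall',(399,231),.134),('FL',(303,235),.1),('FR',(408,244),.1),('BL',(312,172),.1),('BR',(412,186),.1)):
    print(n,plane(c,*p,z).round(3))
E
```

```text
cup [ 0.462 -0.045  0.126]
rodbase [0.49  0.232 0.   ]
rodtop [0.49  0.228 0.86 ]
bush [0.446 0.053 0.118]
tall [ 0.416 -0.161  0.134]
FL [0.406 0.084 0.1  ]
FR [ 0.386 -0.189  0.1  ]
BL [0.573 0.063 0.1  ]
BR [ 0.538 -0.201  0.1  ]
```

View pics/topz.png

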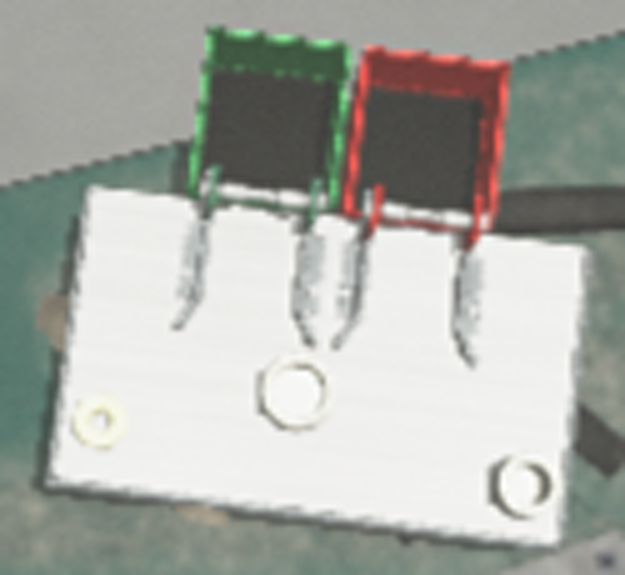

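View pics/sidez.png

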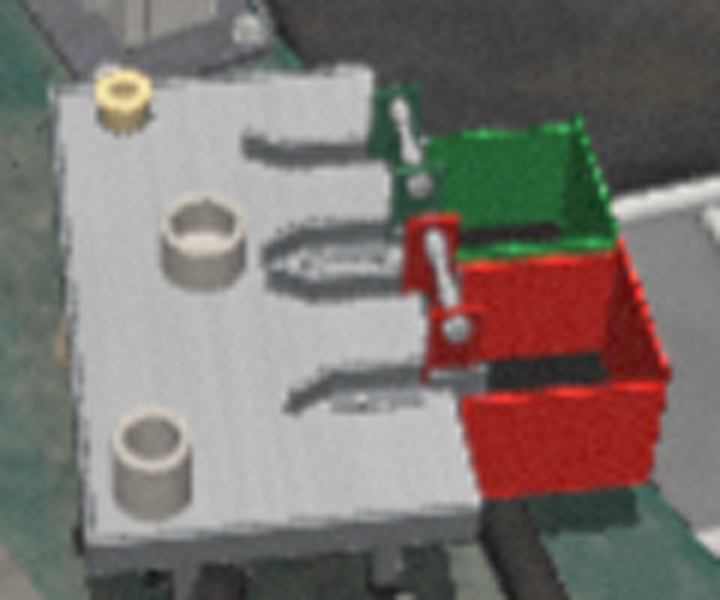

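Run:
```python
from h import *
ct=bot.calibration('top');cs=bot.calibration('side')
print('cyl base side',plane(cs,250,178,0).round(3),'cyl top tri',tri(ct,(66,253),cs,(246,112)).round(3))
T=lambda x,y:(295+x/5,135+y/5)
S=lambda x,y:(280+x/6,225+y/6)
P={'cup rim':((293,392),(203,212)),'bush':((100,421),(124,88)),'tall':((521,485),(152,433)),
'FL':((45,487),(52,90)),'FR':((560,545),(92,545)),'BL':((90,187),(372,68)),'BR':((585,247),(480,515)),
'gL flare':((178,328),(248,145)),'rR flare':((472,363),(290,405)),'gR cheek':((314,183),(437,172)),'pinGL':((212,183),(398,103)),'pinGR':((316,190),(418,183))}
W={}
for k,(a,b) in P.items():
    W[k]=tri(ct,T(*a),cs,S(*b));q=plane(ct,*T(*a),.1);print(k,W[k].round(4))
    print('   res px',np.round(np.array(proj(ct,W[k]))-T(*a),1))
for a,b in(('FL','FR'),('BL','BR')):
    d=W[a]-W[b];print(np.degrees(np.arctan2(-d[0],d[1])))
for a,b in(('FL','BL'),('FR','BR')):
    d=W[b]-W[a];print(np.degrees(np.arctan2(d[1],d[0])))
```

```text
cyl base side [0.341 0.595 0.   ] cyl top tri [0.349 0.608 0.282]
cup rim [ 0.4619 -0.0461  0.1303]
   res px [ 0.1 -0.7]
bush [0.4464 0.0526 0.1193]
   res px [ 0.  -0.5]
tall [ 0.4153 -0.1617  0.1317]
   res px [ 0.  -0.5]
FL [0.4148 0.0809 0.0987]
   res px [ 0.1 -0.9]
FR [ 0.3865 -0.1861  0.1012]
   res px [ 0.  -0.3]
BL [0.5728 0.0598 0.1016]
   res px [ 0.1 -0.5]
BR [ 0.5434 -0.2023  0.0953]
   res px [-0.  0.]
gL flare [0.4973 0.0126 0.1087]
   res px [ 0.1 -0.7]
rR flare [ 0.4795 -0.1405  0.1072]
   res px [ 0. -0.]
gR cheek [ 0.5675 -0.0558  0.1419]
   res px [ 0.  -0.2]
pinGL [ 0.5668 -0.0034  0.1367]
   res px [-0.   0.2]
pinGR [ 0.5617 -0.0566  0.1379]
   res px [-0.2  0.9]
-6.047438648883058
-6.396896992088603
-7.627604487703961
-5.893804720451452
```

Both views agree. The feed heading is about -6.3°, the green mouth is near (0.563, -0.030), and the cup is near (0.462, -0.046). That puts the cup about 27 mm right of the green lane's centre line. I'll travel round the rod on the robot's side to a hover point for a wrist look.

servo_tool([
  [-5,-30,10,0,0],
  [0,-70,20,0,0.5],
  [5,-110,30,0.05,1],
  [15,-150,40,0.1,1],
  [25,-190,50,0.15,1],
  [38,-230,50,0.2,1],
  [50,-270,50,0.25,1],
  [62,-310,50,0.3,1],
  [72,-345,50,0.329,1],
  [85,-380,50,0.329,1],
])

```text
clock: 0.98
position: [0.3503, 0.1835, 0.2814]
tool_rot: [3.141, 0.0, 3.034]
force: [1.9, 0.7, 1.2]
grip_width: 0.0001
```

Run:
```python
from h import *
s=bot.observe();print(s['clock'],s['position'],s['tool_rot'],s['force'],s['qpos'])
```

```text
0.9833 [0.35034362 0.18351914 0.28141079] [3.14129243e+00 2.22140846e-05 3.03365939e+00] [1.865117   0.68072182 1.24250263] [-0.70659574  0.08248027  0.07938614  2.09332504 -0.00819582  0.96584375
  0.84004449]
```

servo_tool([
  [8,-40,0,0,1],
  [15,-80,0,0,1],
  [24,-120,0,0,1],
  [34,-160,0,0,1],
  [42,-200,0,0,1],
  [50,-230,0,0,1],
  [50,-230,0,0,1],
  [50,-230,0,0,1],
  [50,-230,0,0,1],
  [50,-230,0,0,1],
])

```text
clock: 1.82
position: [0.4004, -0.0433, 0.2812]
tool_rot: [3.141, -0.0, 3.033]
force: [0.5, -0.6, -0.6]
grip_width: -0.0002
```

Run:
```python
from h import *
import pickle
s=bot.observe();print(s['clock'],s['position'],s['tool_rot'],s['force'],s['qpos'])
c=bot.calibration('wrist');im=bot.grab_frame('wrist');cv2.imwrite('pics/w1.png',im);pickle.dump(c,open('w1.pkl','wb'))
```

```text
1.8167 [ 0.40037177 -0.04332008  0.28121201] [ 3.14144427e+00 -3.09227692e-04  3.03317845e+00] [ 0.46846081 -0.62232214 -0.64544028] [-0.35739405  0.09454235  0.34557099  2.08860357 -0.03914326  0.96465341
  1.47145197]
```

View pics/w1.png

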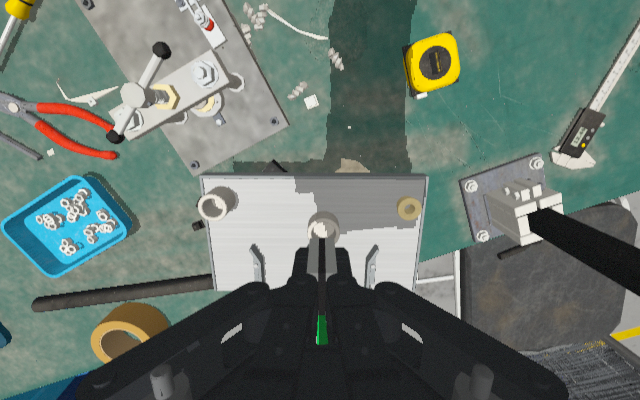

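The image's up direction is toward the robot, because the camera sits on the robot side. The squat cup is at (323,228), the tall cup at (215,205) and the bushing at (408,208). The outer flare tips are near (253,248) and (376,250). I zoom to measure.

Run:
```python
from h import *
im=cv2.imread('pics/w1.png')
cv2.imwrite('pics/w1z.png',cv2.resize(im[165:295,190:440],None,fx=3.2,fy=3.2,interpolation=cv2.INTER_CUBIC))
```

```text
(no output)
```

View pics/w1z.png

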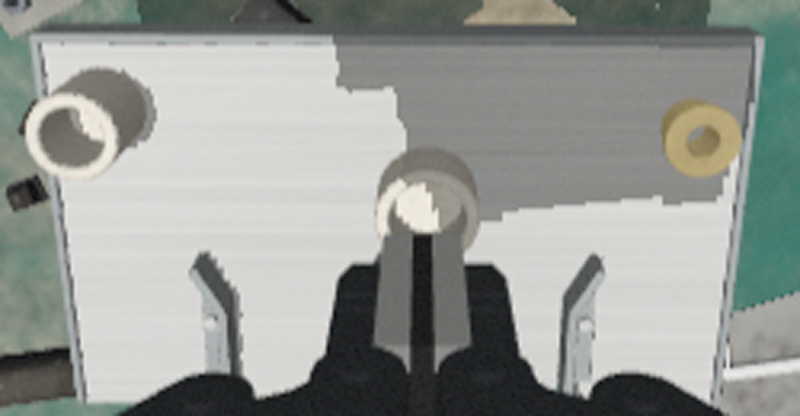

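Run:
```python
from h import *
import pickle
c=pickle.load(open('w1.pkl','rb'));ct=bot.calibration('top')
W=lambda x,y:(190+x/3.2,165+y/3.2)
T=lambda x,y:(295+x/5,135+y/5)
A=plane(c,*W(38,37),.102);B=plane(c,*W(760,37),.102);d=B-A
print('front corners',A,B,np.linalg.norm(d),'heading',np.degrees(np.arctan2(-d[0],d[1])))
print('cup wrist plane',plane(c,*W(428,217),.126),'tri',tri(c,W(428,217),ct,T(293,392)))
r=plane(c,*W(203,258),.116);g=plane(c,*W(602,260),.116);dd=g-r
print('flares',r,g,np.linalg.norm(dd),np.degrees(np.arctan2(-dd[0],dd[1])),'tri',tri(c,W(602,260),ct,T(178,328)),tri(c,W(203,258),ct,T(472,363)))
th=np.radians(-6.4);u=np.array([np.cos(th),np.sin(th)]);n=np.array([-u[1],u[0]])
mid=(A+B)[:2]/2;m1=mid+.157*u+.042*n  # rim outside ~ -157
m2=((r+g)/2)[:2]+.070*u+.042*n
print('mouth from corners',m1,'from flares',m2)
for m in(m1,m2):
  for cup in(plane(c,*W(428,217),.126)[:2],np.array([.4619,-.0461])):
    print('cup in lane',(cup-m)@u,(cup-m)@n)
cv2.imwrite
```

```text
front corners [ 0.3858457  -0.18161194  0.102     ] [0.41394462 0.08029459 0.102     ] 0.263409534238656 heading -6.12361587468972
cup wrist plane [ 0.46137711 -0.04666629  0.126     ] tri [ 0.46051731 -0.04632648  0.12778403]
flares [ 0.47387224 -0.13343103  0.116     ] [0.49082169 0.01653811 0.116     ] 0.1509239132582896 -6.448184227206403 tri [0.49410789 0.01505968 0.11197789] [ 0.48100343 -0.1399995   0.10011689]
mouth from corners [ 0.56059842 -0.02642105] from flares [ 0.55659241 -0.02451103]
cup in lane -0.09634623712861247 -0.031179162421183543
cup in lane -0.09588973044038965 -0.030558120270392737
cup in lane -0.09215229139295601 -0.03263072913206013
cup in lane -0.09169578470473319 -0.03200968698126933
```

Averaged estimates: the mouth is at (0.561, -0.027), the heading is -6.3°, and the cup is about 97 mm before the flap and 30 mm right of the lane centre. I'll descend to the right of the cup and push it left.

servo_tool([
  [28,-27,0,0,1],
  [55,-53,-10,0,1],
  [55,-53,-45,0,1],
  [55,-53,-80,0,1],
  [55,-53,-115,0,1],
  [55,-53,-140,0,1],
  [55,-53,-160,0,1],
  [55,-53,-173,0,1],
  [55,-53,-173,0,1],
  [55,-53,-173,0,1],
])

```text
clock: 2.7
position: [0.4554, -0.0967, 0.1082]
tool_rot: [3.142, -0.001, 3.033]
force: [-0.2, 1.7, -0.1]
grip_width: 0.0001
```

Run:
```python
from h import *
import pickle
s=bot.observe();print(s['clock'],s['position'],s['tool_rot'],s['force'])
c=bot.calibration('wrist');im=bot.grab_frame('wrist');cv2.imwrite('pics/w2.png',im);pickle.dump(c,open('w2.pkl','wb'))
t=bot.grab_frame('side');cv2.imwrite('pics/s2z.png',cv2.resize(t[195:325,250:410],None,fx=4,fy=4,interpolation=cv2.INTER_CUBIC))
```

```text
2.7 [ 0.45536062 -0.09665586  0.10820518] [ 3.14154058e+00 -1.21680351e-03  3.03262464e+00] [-0.2447952   1.6703934  -0.06806466]
```

View pics/w2.png

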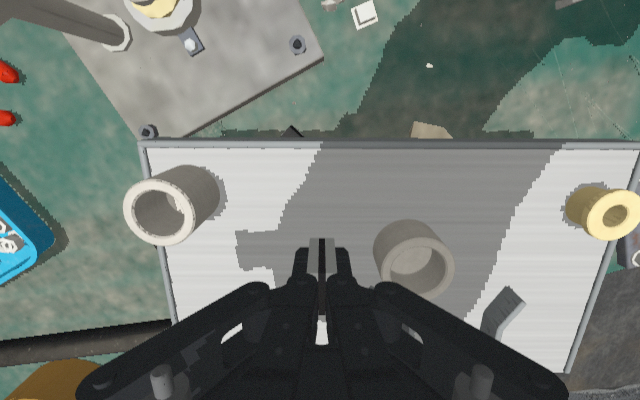

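View pics/s2z.png

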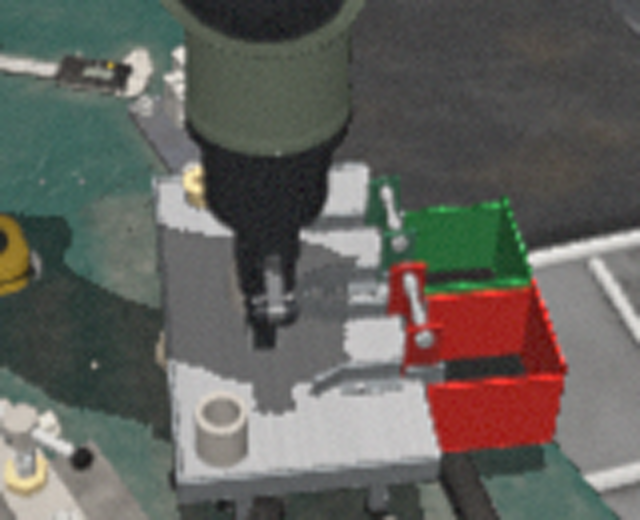

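Wrist view: the fingertips are at (322,255), with the cup 10–12 mm to their left at (412,260). I push left (+y lane) by 42 mm and then check.

servo_tool([
  [0.7,6,0,0,1],
  [1.3,12,0,0,1],
  [1.8,16,0,0,1],
  [2.3,20,0,0,1],
  [2.8,25,0,0,1],
  [3.4,30,0,0,1],
  [3.9,35,0,0,1],
  [4.3,39,0,0,1],
  [4.6,42,0,0,1],
  [4.6,42,0,0,1],
])

```text
clock: 3.63
position: [0.4602, -0.0545, 0.1082]
tool_rot: [3.141, -0.0, 3.033]
force: [-0.2, -0.5, -0.3]
grip_width: 0.0001
```

Run:
```python
from h import *
import pickle
s=bot.observe();print(s['clock'],s['position'],s['tool_rot'],s['force'])
c=bot.calibration('wrist');im=bot.grab_frame('wrist');cv2.imwrite('pics/w3.png',im);pickle.dump(c,open('w3.pkl','wb'))
```

```text
3.6333 [ 0.46017072 -0.05449744  0.10821083] [ 3.14144423e+00 -2.35416178e-04  3.03255281e+00] [-0.15003389 -0.47167983 -0.28573402]
```

View pics/w3.png

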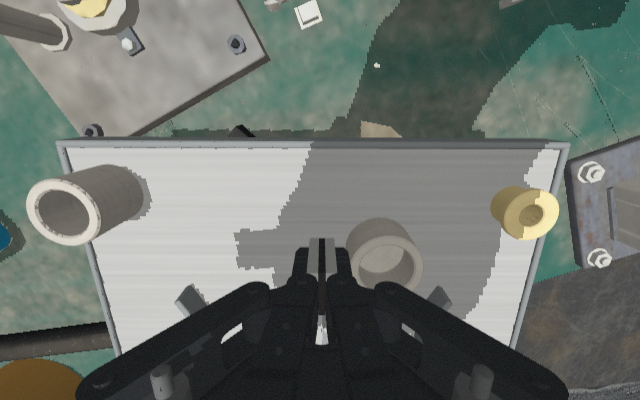

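The cup now touches the fingers. Its rim ring is centred near (387,260), and the green left flare is at (438,297).

```bash
cat >> h.py <<'E'
M=np.array([.561,-.027]);th=np.radians(-6.3);U=np.array([np.cos(th),np.sin(th)]);N=np.array([-U[1],U[0]])
def lane(p):
    d=np.array(p)[:2]-M;return (np.array([d@U,d@N])*1000).round(1)
E
python3 - <<'E'
from h import *
import pickle
c=pickle.load(open('w3.pkl','rb'))
im=cv2.imread('pics/w3.png')
cv2.imwrite('pics/w3z.png',cv2.resize(im[200:320,280:480],None,fx=4,fy=4,interpolation=cv2.INTER_CUBIC))
p=plane(c,387,260,.126);print(p,lane(p)); print('tcp',lane(bot.observe()['position']))
c=pickle.load(open('w2.pkl','rb'));p=plane(c,417,266,.126);print('w2',p,lane(p))
E
```

```text
[ 0.45845179 -0.02087129  0.126     ] [-102.6   -5.2]
tcp [-97.2 -38.8]
w2 [ 0.45869518 -0.04813914  0.126     ] [-99.4 -32.2]
```

View pics/w3z.png

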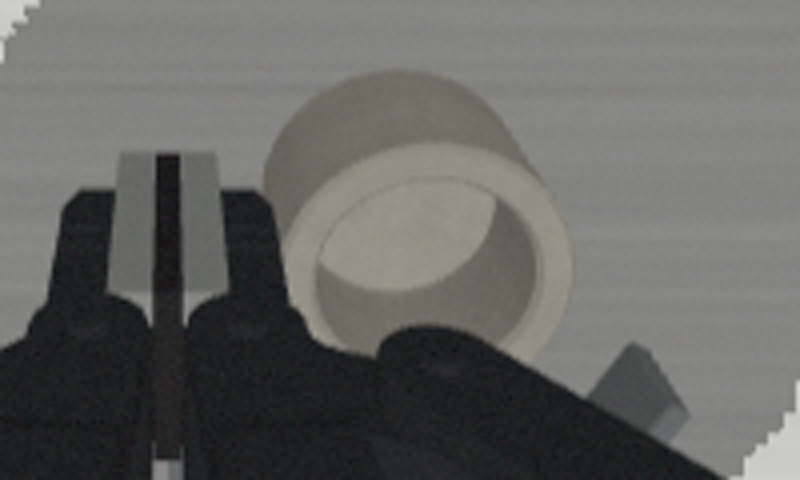

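The cup is 5 mm right of the lane centre. I'll push that 5.5 mm, back off to the right, and rise.

servo_tool([
  [0.3,3,0,0,1],
  [0.6,5.5,0,0,1],
  [0.6,5.5,0,0,1],
  [-0.5,-5,0,0,1],
  [-2,-20,0,0,1],
  [-2,-20,25,0,1],
  [-12,-20,60,0,1],
  [-48,-5,60,0,0.8],
  [-48,20,60,0,0.8],
  [-48,34,60,0,0.8],
])

```text
clock: 4.52
position: [0.411, -0.0205, 0.1689]
tool_rot: [3.141, 0.0, 3.031]
force: [1.5, -0.2, -0.8]
grip_width: 0.0088
```

Run:
```python
from h import *
import pickle
s=bot.observe();print(s['clock'],s['position'],lane(s['position']),s['tool_rot'],s['force'],s['grip_width'])
c=bot.calibration('wrist');im=bot.grab_frame('wrist');cv2.imwrite('pics/w4.png',im);pickle.dump(c,open('w4.pkl','wb'))
```

```text
4.5167 [ 0.41098507 -0.02049676  0.16885379] [-149.8  -10. ] [3.14056344e+00 4.99038747e-04 3.03100205e+00] [ 1.49470582 -0.21810803 -0.82912795] 0.008750640957155567
```

View pics/w4.png

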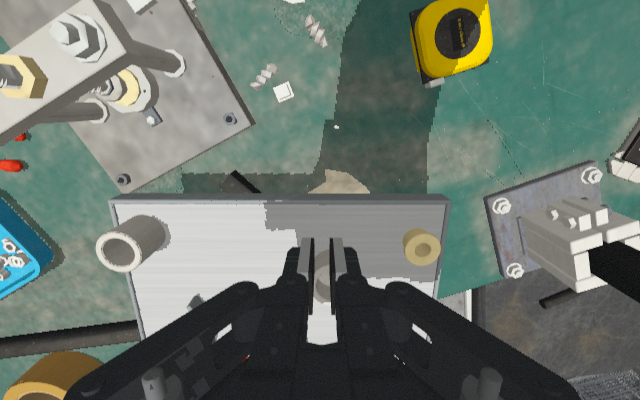

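servo_tool([
  [1,9.5,0,0,0.8],
  [3,9.5,-15,0,0.8],
  [3,9.5,-30,0,0.8],
  [3,9.5,-45,0,0.8],
  [3,9.5,-55,0,0.8],
  [3,9.5,-61,0,0.8],
  [3,9.5,-61,0,0.8],
  [3,9.5,-61,0,0.8],
  [3,9.5,-61,0,0.8],
  [3,9.5,-61,0,0.8],
])

```text
clock: 5.4
position: [0.4155, -0.0118, 0.1078]
tool_rot: [3.141, 0.001, 3.032]
force: [-0.9, -0.3, -0.0]
grip_width: 0.0086
```

Run:
```python
from h import *
import pickle
s=bot.observe();print(s['clock'],s['position'],lane(s['position']),s['tool_rot'],s['force'],s['grip_width'])
t=bot.grab_frame('top');a=cv2.resize(t[135:250,295:420],None,fx=4,fy=4,interpolation=cv2.INTER_CUBIC)
s=bot.grab_frame('side');b=cv2.resize(s[225:325,280:400],None,fx=4.6,fy=4.6,interpolation=cv2.INTER_CUBIC)
c=bot.calibration('wrist');w=bot.grab_frame('wrist');cv2.imwrite('pics/w5.png',w);pickle.dump(c,open('w5.pkl','wb'))
cv2.imwrite('pics/t5z.png',a);cv2.imwrite('pics/s5z.png',b)
```

```text
5.4 [ 0.4155203  -0.01178612  0.10784163] [-146.3   -0.8] [3.14134531e+00 9.62481006e-04 3.03162964e+00] [-0.85127403 -0.25065525 -0.0340312 ] 0.008645370819236832
```

View pics/t5z.png

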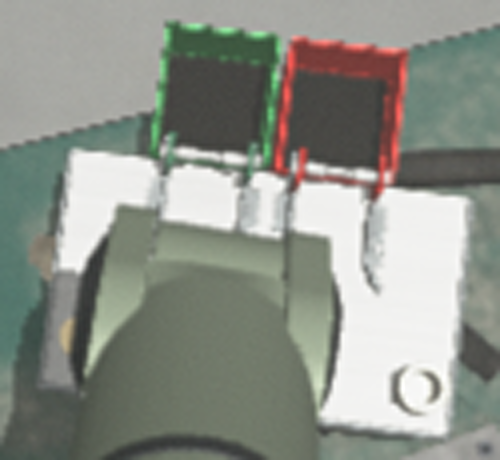

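View pics/s5z.png

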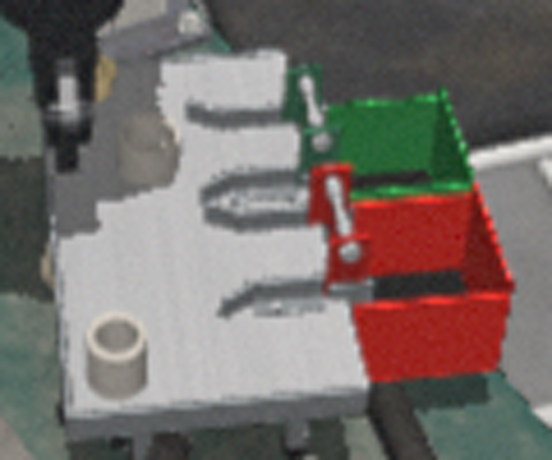

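View pics/w5.png

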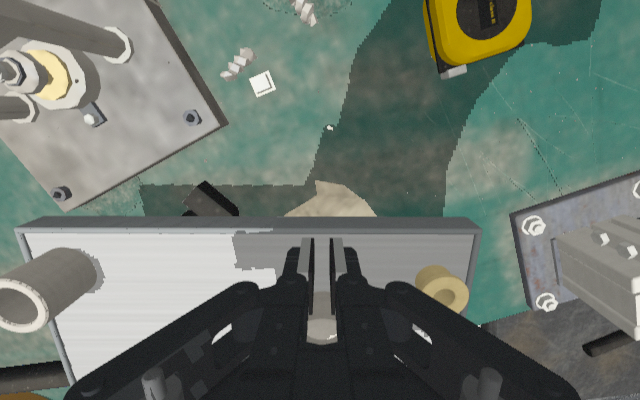

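Run:
```python
from h import *
import pickle
c=bot.calibration('side');S=lambda x,y:(280+x/4.6,225+y/4.6)
for n,p,z in(('cup',(148,128),.126),('gL flare',(190,107),.116),('gL wall end',(290,117),.116),('gR wall/flare bend',(240,177),.116),('gR wall end',(308,173),.116),('pinL',(308,82),.138),('pinR',(322,143),.138)):
    print(n,lane(plane(c,*S(*p),z)))
c=pickle.load(open('w5.pkl','rb'));print('cup via wrist',lane(plane(c,322,338,.126)),lane(plane(c,322,338,.106)))
```

```text
cup [-95.4   3.2]
gL flare [-66.6  28.7]
gL wall end [-7.3 13.6]
gR wall/flare bend [-45.3 -32.6]
gR wall end [ -5.1 -33.8]
pinL [ 3.5 19.8]
pinR [  2.1 -32. ]
cup via wrist [-1.034e+02  1.000e-01] [-83.7   0.2]
```

The side view hints that the lane centre is a few mm further right than my frame says, so I take a closer relative measurement from the clean first images.

```bash
python3 - <<'E'
import cv2,numpy as np
t=cv2.imread('pics/top0.png')[160:210,325:395]
t=(255*(t/255.)**2.2).astype(np.uint8)
cv2.imwrite('pics/tz.png',cv2.resize(t,None,fx=11,fy=11,interpolation=cv2.INTER_NEAREST))
s=cv2.imread('pics/s5z.png')
s=bytes
E
python3 - <<'E'
import cv2
s=cv2.imread('pics/side0.png')[235:300,315:365]
cv2.imwrite('pics/sz.png',cv2.resize(s,None,fx=9,fy=9,interpolation=cv2.INTER_NEAREST))
E
```

```text
(no output)
```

View pics/tz.png

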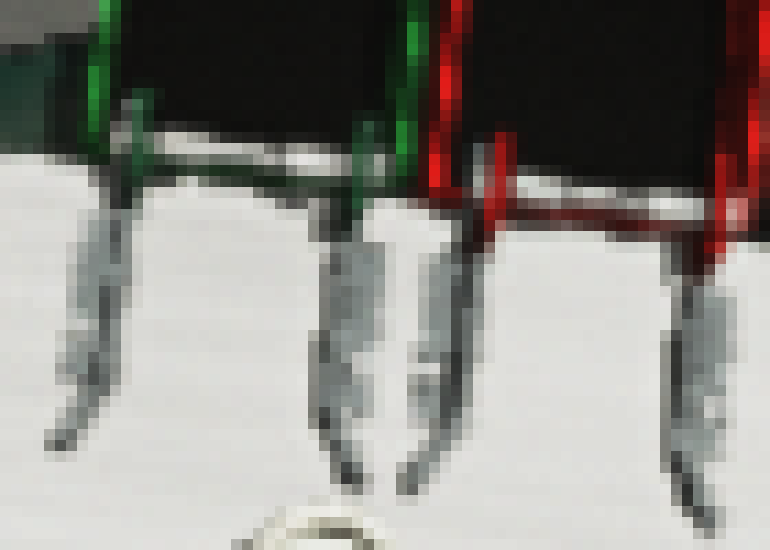

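View pics/sz.png

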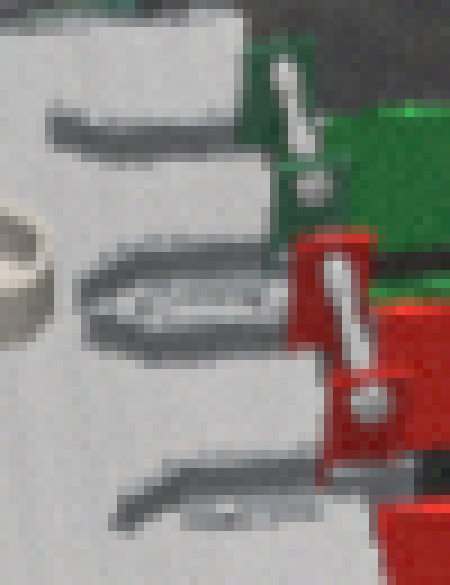

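Run:
```python
from h import *
c=bot.calibration('top');T=lambda x,y:(325+(x-5.5)/11,160+(y-5.5)/11)
print('TOP')
for n,p,z in(('tipL',(60,440),.116),('tipR',(348,480),.116),('redtipL',(410,485),.116),('redtipR',(705,525),.116),('wallL',(105,350),.116),('wallR',(323,370),.116),('redwL',(455,390),.116),('redwR',(673,420),.116),('cheekL',(140,145),.146),('cheekR',(365,175),.146),('redchL',(500,185),.146),('redchR',(718,215),.146)):
    print(n,lane(plane(c,*T(*p),z)))
# original cup
print('cup0',lane(plane(c,295+293/5-.4,135+392/5-.4,.126)))
c=bot.calibration('side');S=lambda x,y:(315+(x-4.5)/9,235+(y-4.5)/9)
print('SIDE')
for n,p,z in(('tipL',(52,120),.116),('tipR',(82,275),.116),('redtipL',(90,325),.116),('redtipR',(115,515),.116),('wallL',(130,132),.116),('wallR',(160,252),.116),('redwL',(180,340),.116),('redwR',(205,465),.116)):
    print(n,lane(plane(c,*S(*p),z)))
print('cup0',lane(plane(c,280+203/6-.4,225+210/6-.4,.126)), lane(plane(c,280+148/4.6-.4,225+128/4.6-.4,.126)))
```

```text
TOP
tipL [-67.8  34.4]
tipR [-68.9 -34.1]
redtipL [-68.3 -48.7]
redtipR [ -69.3 -118.6]
wallL [-45.1  26.4]
wallR [-43.6 -25.3]
redwL [-44.5 -56.7]
redwR [ -45.3 -108.5]
cheekL [-1.1 24.3]
cheekR [ -1.7 -28.4]
redchL [ -0.3 -59.8]
redchR [  -1.1 -110.7]
cup0 [-96.7 -28.9]
SIDE
tipL [-69.3  30.7]
tipR [-68.9 -35.9]
redtipL [-69.3 -55.9]
redtipR [ -72.1 -126.3]
wallL [-45.8  22.8]
wallR [-44.4 -29.1]
redwL [-44.1 -64.6]
redwR [ -44.5 -111.5]
cup0 [-94.8 -22.7] [-96.3   4.9]
```

The top view confirms the lane centre to about 1 mm. I start the push along the lane in small steps.

servo_tool([
  [8,0,0,0,0.8],
  [14,-0.8,0,0,0.8],
  [19,-1.3,0,0,0.8],
  [24,-1.9,0,0,0.8],
  [29,-2.4,0,0,0.8],
  [34,-3,0,0,0.8],
  [39,-3.5,0,0,0.8],
  [44,-4.1,0,0,0.8],
  [48,-4.5,0,0,0.8],
  [50,-4.8,0,0,0.8],
])

```text
clock: 6.38
position: [0.4658, -0.0166, 0.1073]
tool_rot: [-3.142, 0.0, 3.032]
force: [-1.6, 0.6, 0.0]
grip_width: 0.0091
```

```bash
cat > look.py <<'E'
from h import *
import pickle,sys
k=sys.argv[1]
s=bot.observe();print(s['clock'],s['position'],lane(s['position']),s['tool_rot'],s['force'],s['grip_width'])
s=bot.grab_frame('side');b=cv2.resize(s[225:325,280:400],None,fx=5,fy=5,interpolation=cv2.INTER_CUBIC)
w=bot.grab_frame('wrist');
b=np.hstack([b[:,:],np.zeros((500,0,3),np.uint8)])
cv2.imwrite(f'pics/s{k}.png',b);cv2.imwrite(f'pics/w{k}.png',w[180:,150:500])
E
python3 look.py 6
```

```text
6.3833 [ 0.4657894  -0.01657737  0.1072663 ] [-95.8  -0.1] [-3.14153047e+00  2.77306032e-04  3.03177561e+00] [-1.58620105  0.6451056   0.00653609] 0.00905511572446684
```

View pics/s6.png

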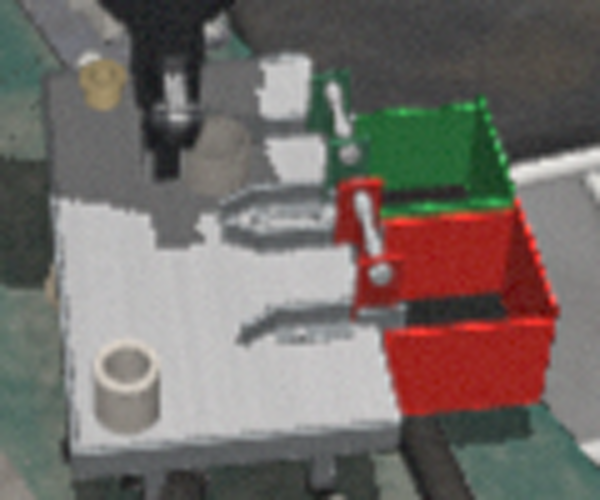

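View pics/w6.png

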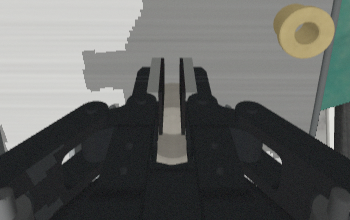

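The cup is cradled centred in front of the gap, entering the funnel. I continue.

servo_tool([
  [4,-0.4,0,0,0.8],
  [8,-0.9,0,0,0.8],
  [12,-1.3,0,0,0.8],
  [16,-1.8,0,0,0.8],
  [20,-2.2,0,0,0.8],
  [24,-2.7,0,0,0.8],
  [28,-3.1,0,0,0.8],
  [32,-3.5,0,0,0.8],
  [36,-4,0,0,0.8],
  [38,-4.2,0,0,0.8],
])

```text
clock: 7.32
position: [0.5037, -0.0208, 0.1073]
tool_rot: [-3.141, 0.0, 3.032]
force: [-0.3, -0.7, 0.4]
grip_width: 0.0087
```

```bash
python3 look.py 7
```

```text
7.3167 [ 0.5037447  -0.02083463  0.10727148] [-57.6  -0.2] [-3.14148916e+00  2.28691776e-04  3.03173060e+00] [-0.31600607 -0.73598157  0.37010106] 0.008741933872011751
```

View pics/s7.png

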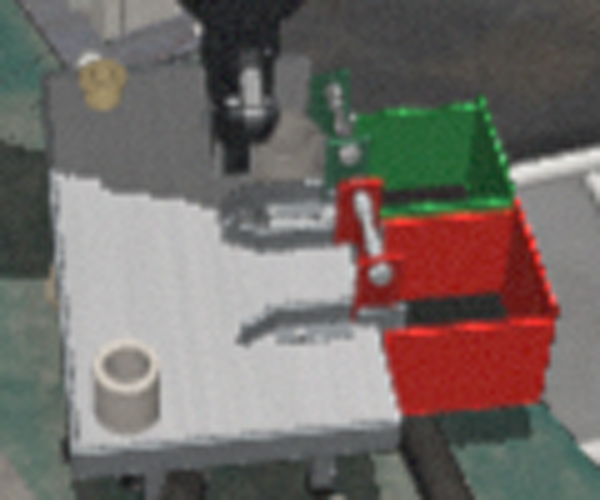

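View pics/w7.png

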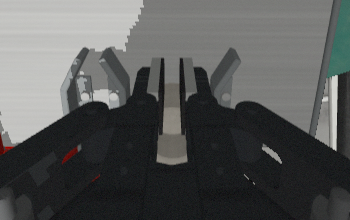

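In the wrist view the green flare tips, at (112,55) and (235,55), sit symmetric about the finger gap at 171, so it is centred. I continue to the flap.

servo_tool([
  [3,-0.3,0,0,0.8],
  [6,-0.7,0,0,0.8],
  [9,-1,0,0,0.8],
  [12,-1.3,0,0,0.8],
  [15,-1.7,0,0,0.8],
  [18,-2,0,0,0.8],
  [21,-2.3,0,0,0.8],
  [24,-2.7,0,0,0.8],
  [27,-3,0,0,0.8],
  [27,-3,0,0,0.8],
])

```text
clock: 8.25
position: [0.5308, -0.0238, 0.1073]
tool_rot: [-3.142, 0.0, 3.032]
force: [0.3, 0.3, 0.2]
grip_width: 0.0087
```

```bash
python3 look.py 8
```

```text
8.25 [ 0.53077577 -0.02378027  0.10731372] [-30.4  -0.1] [-3.14155315e+00  4.61565206e-04  3.03173589e+00] [0.30092926 0.29060781 0.21037143] 0.00873710877151402
```

View pics/s8.png

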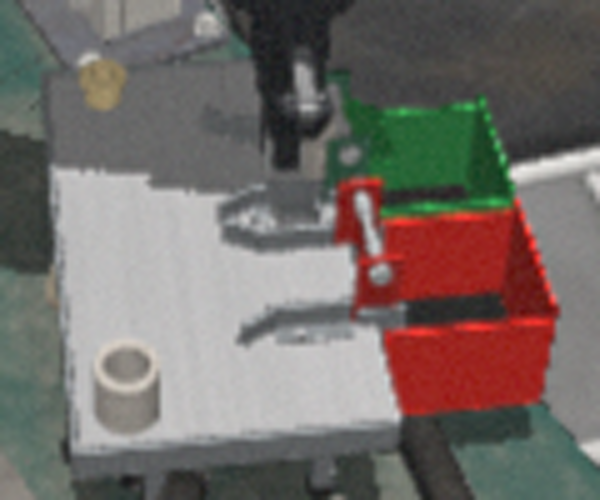

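View pics/w8.png

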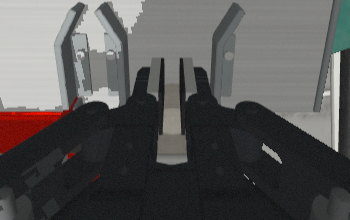

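The fingers are centred between the walls and the cup is at the edge. I push a further 11 mm gently.

servo_tool([
  [2,-0.2,0,0,0.8],
  [4,-0.4,0,0,0.8],
  [6,-0.7,0,0,0.8],
  [8,-0.9,0,0,0.8],
  [9.5,-1,0,0,0.8],
  [11,-1.2,0,0,0.8],
  [11,-1.2,0,0,0.8],
  [11,-1.2,0,0,0.8],
  [11,-1.2,0,0,0.8],
  [11,-1.2,0,0,0.8],
])

```text
clock: 9.18
position: [0.5411, -0.0249, 0.1073]
tool_rot: [-3.142, -0.0, 3.032]
force: [0.6, 1.0, -0.1]
grip_width: 0.0088
```

```bash
python3 look.py 9; python3 -c "
from h import *
t=bot.grab_frame('top');cv2.imwrite('pics/t9.png',cv2.resize(t[130:250,295:420],None,fx=4,fy=4))"
```

```text
9.1833 [ 0.54108255 -0.02493927  0.10726877] [-20.   -0.1] [-3.14154613e+00 -6.42342355e-05  3.03177295e+00] [ 0.59322153  0.97679046 -0.14498287] 0.008774716283890906
```

View pics/s9.png

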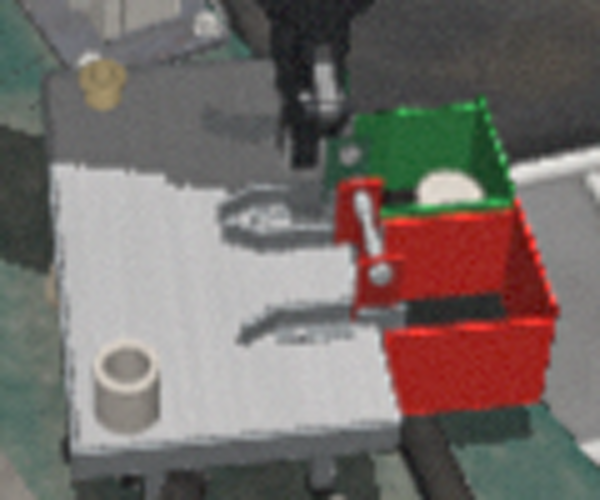

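View pics/w9.png

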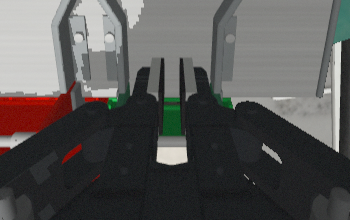

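View pics/t9.png

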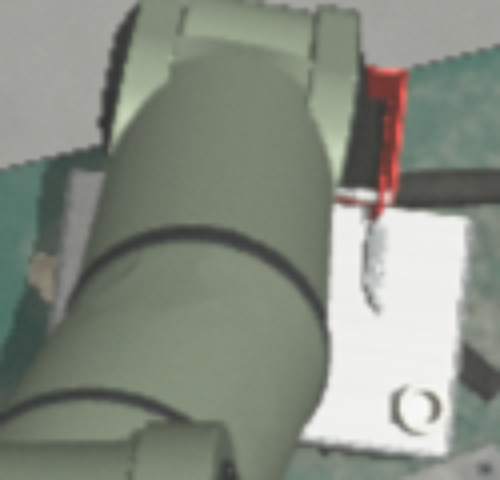

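The cup has dropped into the green tray, visible at (450,188) in the side zoom. I draw straight back along the lane and then rise.

servo_tool([
  [-10,1.1,0,0,0.8],
  [-25,2.8,0,0,0.8],
  [-45,5,0,0,0.8],
  [-65,7.2,0,0,0.8],
  [-85,9.4,0,0,0.8],
  [-100,11,0,0,0.8],
  [-115,12.7,20,0,0.8],
  [-125,13,50,0,0.8],
  [-130,13,85,0,0.8],
  [-135,13,115,0,0.8],
])

```text
clock: 10.17
position: [0.4054, -0.0123, 0.224]
tool_rot: [-3.141, -0.0, 3.031]
force: [0.1, 0.1, 0.3]
grip_width: 0.0087
```

servo_tool([
  [-15,30,20,0,1],
  [-30,60,20,0,1],
  [-40,90,20,0,1],
  [-45,120,20,0,1],
  [-48,150,20,0,1],
  [-50,180,20,0,1],
  [-50,180,20,0,1],
  [-50,180,20,0,1],
  [-50,180,20,0,1],
  [-50,180,20,0,1],
])

```text
clock: 11.0
position: [0.3562, 0.1672, 0.2423]
tool_rot: [-3.141, 0.0, 3.031]
force: [-0.6, -0.3, 0.7]
grip_width: -0.0001
```

```bash
python3 look.py 10; python3 -c "
from h import *
t=bot.grab_frame('top');cv2.imwrite('pics/t10.png',cv2.resize(t[130:250,285:425],None,fx=5,fy=5))"
```

```text
11.0 [0.3562318  0.16723955 0.24232162] [-224.8  170.6] [-3.14148859e+00  4.36074444e-06  3.03051363e+00] [-0.62770546 -0.25073744  0.68951323] -7.14897336178172e-05
```

View pics/s10.png

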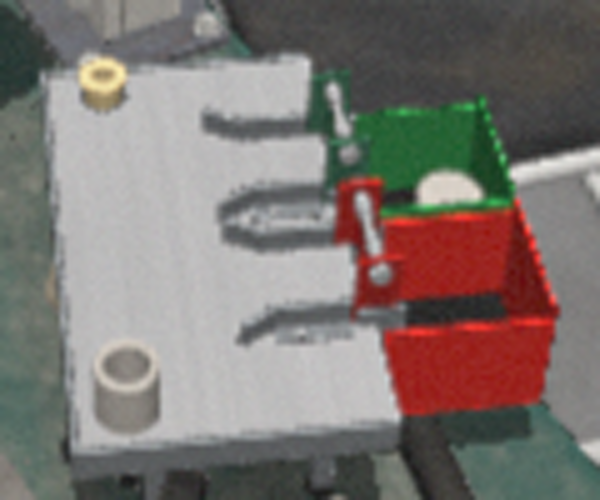

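View pics/t10.png

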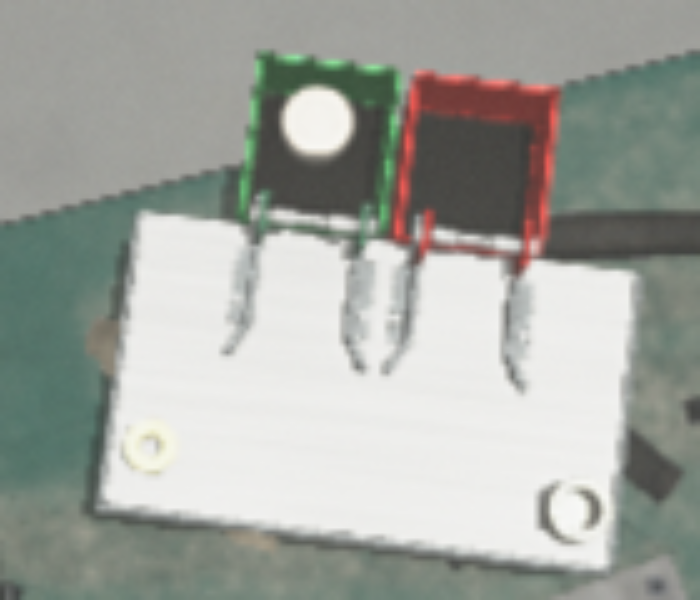

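The cup lies in the green tray at (318,122) in the top zoom. Both flaps look as they did at the start, and the bushing and tall cup have not moved.

```bash
python3 -c "
from workcell import bot
print(bot.job_done())"
```

```text
the job is handed in; nothing more can be done
None
```

The squat cup is in the green tray, the green flap is shut again, and I handed the job in at about 11 s of the 48 s allowed.

- **What I did:** I went round the rod on the robot's side. With shut fingertips I slid the cup about 30 mm left to line it up with the green lane. I then pushed it from behind, with the fingers about 9 mm apart, up the lane and off the deck edge through the flap. The fingers stopped short of the hinge pin, drew straight back, rose and moved clear. The cup was never gripped or lifted.
- **Last checks:** The side and top pictures show the cup lying in the green tray. Both flaps hang as they did in the first pictures, and the bushing and tall cup look to be where they started. The force readings between moves stayed under about 2 N, and the robot is touching nothing.
- **One disagreement:** The side camera put the cup about 6–9 mm further left relative to the lane than the top and wrist views did. I trusted the top and wrist views. A later wrist picture of the fingers centred between the lane walls agreed with them.

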